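# Show which vial goes to which tub, and log it

### The job

Show your colleague which culture vial to move and where it goes: with the fingers pointing down, hold the tool point (midway between the fingertips) a few centimetres above the red plug of the vial in the rack for two seconds, then likewise a few centimetres above the middle of the blue tub's rim for two seconds. Then press the green key of the counting unit fully down to log the move, and let it come up again. Do not touch, lift or move any vial, tub or other loose thing, do not point closely at any other vial or tub, and leave the dark key alone.

Things in the scene. Friction and masses are not known exactly. Their poses are not given: they have to be found in the camera images.
- vial_red: The vial to point at: clear round culture vial, 25 mm diameter, with tan food at the bottom and a RED round foam plug (28 mm diameter) in its mouth; 115 mm tall overall, loose, about 40 g, standing upright in a hole of the rack. Origin: centre of its underside, 10 mm above the bench, so the plug's top is at about 125 mm. z up.
- rack: Low pale wooden vial rack, 140 mm (x) by 200 mm (y), 40 mm tall, fixed, with six round holes 30 mm deep in two rows of three (70 mm apart along x, 65 mm along y): five hold vials, one is empty. Origin: centre of its underside; z up.
- tub_blue: The tub to point at: square open-topped BLUE plastic tub, 90 x 90 mm, 50 mm tall, walls 3 mm, empty, loose, about 150 g, on the bench. Origin: centre of its underside (the rim is 50 mm above it); z up.
- counter: Grey counting unit, 80 mm (x) by 130 mm (y), 30 mm tall, fixed to the bench, with a green key (on its +y half) and a dark key (on its -y half), 70 mm apart. Origin: centre of its underside; z up.
- key_green (a joint): Travel of the GREEN key of the counting unit, m: 0 up, 0.006 fully down; it springs back when let go. Spring key, about 5 N fully down; pressed straight down.
- key_green_top (a point): Centre of the top face of the green key (28 mm diameter), 22 mm above the unit's top and 52 mm above the bench when up; moves down with the key.
- key_black (a joint): Travel of the dark key beside it, m: 0 up, 0.006 fully down. Not to be pressed.
- key_black_top (a point): Centre of the top face of the dark key (28 mm diameter). Not to be pressed.
- vial_white: Another vial of the same size in the rack, with a WHITE plug; leave alone. Origin: centre of its underside.
- vial_white2: Another vial of the same size in the rack, with a WHITE plug; leave alone. Origin: centre of its underside.
- vial_green: Another vial of the same size in the rack, with a GREEN plug; leave alone. Origin: centre of its underside.
- vial_yellow: Another vial of the same size in the rack, with a YELLOW plug; leave alone. Origin: centre of its underside.
- tub_white: Another tub of the same size, WHITE; leave alone. Origin: centre of its underside.
- tub_orange: Another tub of the same size, ORANGE; leave alone. Origin: centre of its underside.
- brush: Bench brush with a flat grey head and pale wooden handle, lying flat beyond the rack; leave alone. Its length runs along its own x; origin under its middle.
- plug: Loose white foam plug, 28 mm diameter, 30 mm tall, standing on the bench between the rack and the tubs; leave alone. Origin: centre of its underside.

How it is judged (in metres and radians):
On the way, in this order (a step that is already met when the one before it is completed fails the run):
1. the fingers point down at the red-plugged vial from just above it and dwell there (horizontal distance between the grasp point and vial_red below 0.02 m and height (world z) of the grasp point between 0.135 and 0.205 m and angle between the grasp point's own z axis and vertical above 2.3 rad), for 1.5 s.
2. then the fingers point down at the blue tub from just above it and dwell there (horizontal distance between the grasp point and tub_blue below 0.03 m and height (world z) of the grasp point between 0.06 and 0.13 m and angle between the grasp point's own z axis and vertical above 2.3 rad), for 1.5 s.
3. then the green key is pressed down (value of joint key_green above 0.004 m), for 0.04 s.
At the end, for the whole second after the job is handed in: After the two dwells (1.5 s each: within 20 mm of the vial axis, 30 mm of the tub centre, 10 to 80 mm above plug or rim, fingers down) and a press past 4 mm, both keys are up, vials upright within 0.15 rad, and every loose thing at rest within 10 mm of its start (value of joint each of key_green, key_black below 0.0015 m and distance of each of vial_red, vial_white, vial_white2, vial_green, vial_yellow, tub_blue, tub_white, tub_orange, brush, plug from where it was at the start of the episode below 0.01 m and angle between each of vial_red, vial_white, vial_white2, vial_green, vial_yellow's own z axis and vertical below 0.15 rad and linear speed of each of vial_red, vial_white, vial_white2, vial_green, vial_yellow, tub_blue, tub_white, tub_orange, brush, plug below 0.02 m/s); the robot touches nothing.
It fails at once if the robot touches a vial, a tub, the brush or the loose plug (contact force between any of the fingers, the arm and vial_red above 0.2 N or contact force between any of the fingers, the arm and vial_white above 0.2 N or contact force between any of the fingers, the arm and vial_white2 above 0.2 N or contact force between any of the fingers, the arm and vial_green above 0.2 N or contact force between any of the fingers, the arm and vial_yellow above 0.2 N or contact force between any of the fingers, the arm and tub_blue above 0.2 N or contact force between any of the fingers, the arm and tub_white above 0.2 N or contact force between any of the fingers, the arm and tub_orange above 0.2 N or contact force between any of the fingers, the arm and brush above 0.2 N or contact force between any of the fingers, the arm and plug above 0.2 N).
It fails at once if a vial, a tub, the brush or the loose plug is lifted or shifted by more than 10 mm (distance of any of vial_red, vial_white, vial_white2, vial_green, vial_yellow, tub_blue, tub_white, tub_orange, brush, plug from where it was at the start of the episode above 0.01 m).
It fails at once if the tool point comes down close (under 40 mm) over the plug of another vial, within 20 mm sideways of its centre ((horizontal distance between the grasp point and vial_white below 0.02 m and height (world z) of the grasp point below 0.165 m) or (horizontal distance between the grasp point and vial_white2 below 0.02 m and height (world z) of the grasp point below 0.165 m) or (horizontal distance between the grasp point and vial_green below 0.02 m and height (world z) of the grasp point below 0.165 m) or (horizontal distance between the grasp point and vial_yellow below 0.02 m and height (world z) of the grasp point below 0.165 m)).
It fails at once if the tool point comes down close (under 40 mm) over the rim of another tub, within 30 mm sideways of its centre ((horizontal distance between the grasp point and tub_white below 0.03 m and height (world z) of the grasp point below 0.09 m) or (horizontal distance between the grasp point and tub_orange below 0.03 m and height (world z) of the grasp point below 0.09 m)).
It fails at once if the dark key is pressed (value of joint key_black above 0.002 m).
It also fails if it takes over 54 s, if anything falls off the work surface, if the arm or the gripper's body presses on something with over 40 N, if the wrist force passes 120 N, or if a joint passes its speed limit or range.

### The arm

A 6-joint arm with a two-finger parallel gripper is mounted at the origin on the work surface. World frame = base frame: x ahead of the robot, y to its left, z up, the work surface at z = 0. Lengths are in m, angles in degrees, forces in N, time in s.
With the tool pointing down it reaches from about 0.3 to 0.775 m from the base axis. Payload 14.6 kg.
Tool frame: the origin (TCP) lies between the finger pads, 19 mm behind the fingertips; this is the grasp point; z points along the fingers, y is the line along which they close (so a half turn about z gives the same grasp; the last joint's range is limited). The gripper opens to 85 mm and grips with 20 to 120 N. Pads are 22 mm wide; open, the fingers measure 114 mm over their backs; the gripper's body (76 mm by 85 mm) begins 54 mm behind the grasp point. The pads swing forward as they close: fully open they stand 13 mm farther back than shut.
Start: joints at [68.205, 17.183, 87.147, -0, 75.671, -3.816], TCP at [0.17, 0.523, 0.25] pointing down, gripper open.
Joint ranges: [-173.82, 173.82], [-45.26, 126.66], [13.44, 144.39], [-59.66, 239.66], [0, 175.72], [-146.38, 146.38]. Speed limits (degrees/s): [127.2, 127.2, 147.25, 180, 180, 180].

### API

Orientations are given as a 3x3 rotation matrix whose columns are the frame's x, y, z axes.
In Python, from cell import sense, camera, camera_model, hand_in gives the robot as it stands. The module is installed in compiled form; this text tells all that it offers.
- The arm moves only by the tool apply_moves, never from a script. Its argument "deltas" is one flat list of numbers, 7 for each row, row after row: the shift along the tool's x, y, z in m, then the turn, a rotation vector about the tool's x, y, z in rad, then the closure, from -1 (fully open) to 1 (shut). In form: [x, y, z, rx, ry, rz, jaw, x, y, z, rx, ry, rz, jaw, ...]. A call has 1 to 12 rows; each row shifts and turns the commanded pose from where the row before left it, along the tool's axes as they then stand; what a row does not reach is not made up. A row lasts 1/10 s, in which the tool goes at most 50 mm and 8.59 degrees, less where a joint would pass 70% of its speed; a pose out of reach is approached as far as the arm can. A call is refused whole if a number of a shift passes 0.05 or a number of a turn 0.15, either way. A call with a gripper value outside its range is refused whole. The fingers move at their own pace and stop on an object; "force" is the grip in N (left out, the last holds). Time passes only in rows, so rows that do not move let the fingers close. It gives the time, the measured TCP pose, the force, the opening and the grip force at its end, in the units of the state.
- sense(): the state, without advancing time (a new reading comes with each control period).
- camera(name): name is "scene" or "side" or "wrist"; returns the picture (384x512x3 uint8, red, green, blue); there is no depth.
- camera_model(name): a dict with "mtx" (3x3 intrinsics, pixels), "dist" ([k1, k2, p1, p2, k3] as OpenCV has them; the pictures are not rectified), "pose" (4x4, takes a point from camera to world coordinates); the wrist camera has in their place "T_tool_cam" (4x4, takes a point from camera to tool coordinates, whose origin is the TCP and whose axes are the flange's). Camera axes: x right, y down, z forward; pixel columns grow to the right and rows downward; lengths in m; the calibration is good to about 2 mm. A picture is of the moment at which its call begins: read the wrist's pose just before it. camera_model takes no time and is no camera call.
- hand_in(): hands the job in; it is judged then, once.
The state is a dict: "clock": time; "joint_pos": joint angles; "qvel": joint speeds; "effort": joint torques, N m; "eef_pos": TCP position; "tool_rot": TCP orientation; "contact_force": force on the tool from outside, world axes, zero at the start; "moment": the same for the moment, N m; "width": finger opening in m; "gripper_force": force on a finger pad.
Only numpy, scipy, OpenCV 4.12 (cv2) and the standard library are available. Lean on these libraries where they do the work, as an engineer would, in place of code of your own. Each camera call takes 0.05 s, during which the arm holds its last target. There are 200 camera calls.

## Working session

There is one attempt and no reset: what is moved stays moved. The work goes in short steps, Python scripts to look and compute and a tool call to move; the robot and the scene stay as the last step left them, time stands still between calls to the robot, and variables do not carry over. Pictures are saved under pics/ and viewed, at most 10 in all, crops included, and the job is handed in when it is done.

Besides the shell and the picture viewer there is one more tool, called after "Call:" by a JSON object that holds its "api" and its "payload". apply_moves: Moves the arm, as the interface text tells. Its arguments: {"type":"object","properties":{"deltas":{"type":"array","items":{"type":"number"}},"force":{"type":"number"}},"required":["deltas"]}

```bash
mkdir -p pics
cat > h.py <<'E'
import numpy as np, cv2
from cell import sense, camera, camera_model
def ray(name,px,z,T=None):
    m=camera_model(name); P=np.array(m["pose"]) if T is None else T
    u=cv2.undistortPoints(np.array([[px]],float),np.array(m["mtx"]),np.array(m["dist"]))[0,0]
    d=P[:3,:3]@[u[0],u[1],1]; o=P[:3,3]; return o+d*(z-o[2])/d[2]
E
python3 - <<'E'
from h import *
s=sense();print(s)
for n in("scene","side"):
    im=camera(n);cv2.imwrite(f"pics/{n}0.png",cv2.resize(im[:,:,::-1],(800,600),interpolation=cv2.INTER_CUBIC))
    print(np.round(camera_model(n)["pose"],3).tolist())
E
```

```text
{'clock': 0.0, 'joint_pos': array([ 6.82039859e+01,  1.72163154e+01,  8.71801254e+01, -6.40089907e-05,
        7.56690917e+01, -3.81588171e+00]), 'qvel': array([-0.01117168,  0.03787194, -0.02476178, -0.08023073, -0.00265071,
       -0.05973287]), 'effort': array([-3.35082077e-04, -5.43505275e+01, -3.61790407e+01, -9.59974500e-05,
        4.03250000e-03, -7.38092979e-06]), 'eef_pos': array([0.1697044 , 0.52294795, 0.24941601]), 'tool_rot': array([[-9.51163682e-01,  3.08686686e-01, -4.23675667e-04],
       [ 3.08686968e-01,  9.51163092e-01, -1.06239363e-03],
       [ 7.50378869e-05, -1.14129340e-03, -9.99999346e-01]]), 'contact_force': array([ 0.01723214, -0.34762086,  1.55531642]), 'moment': array([-0.01593601, -0.01305719,  0.01790853]), 'gripper_force': 0.0, 'width': 0.08511882021082214}
[[-0.74, 0.536, -0.406, 1.05], [0.672, 0.578, -0.463, 0.511], [-0.013, -0.616, -0.788, 0.948], [0.0, 0.0, 0.0, 1.0]]
[[-0.914, -0.256, 0.316, 0.276], [-0.406, 0.609, -0.682, 0.613], [-0.018, -0.751, -0.66, 0.691], [0.0, 0.0, 0.0, 1.0]]
```

View pics/scene0.png

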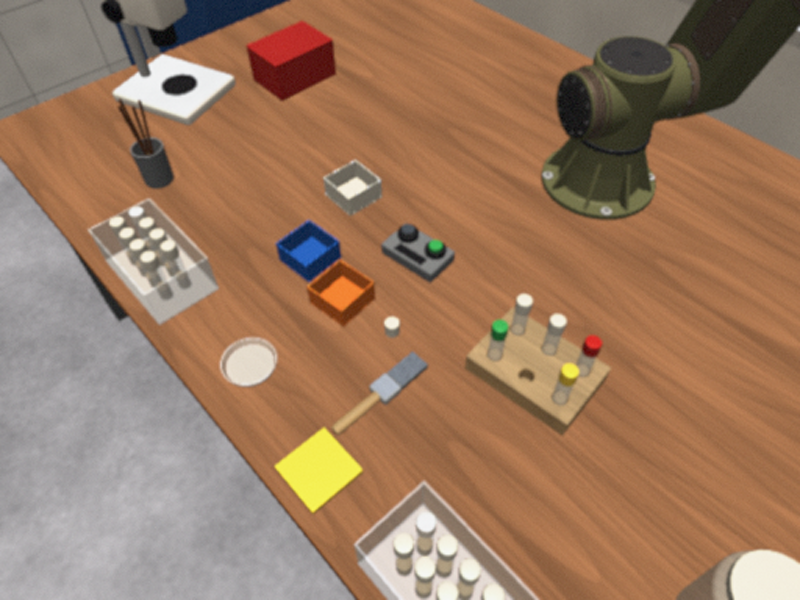

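View pics/side0.png

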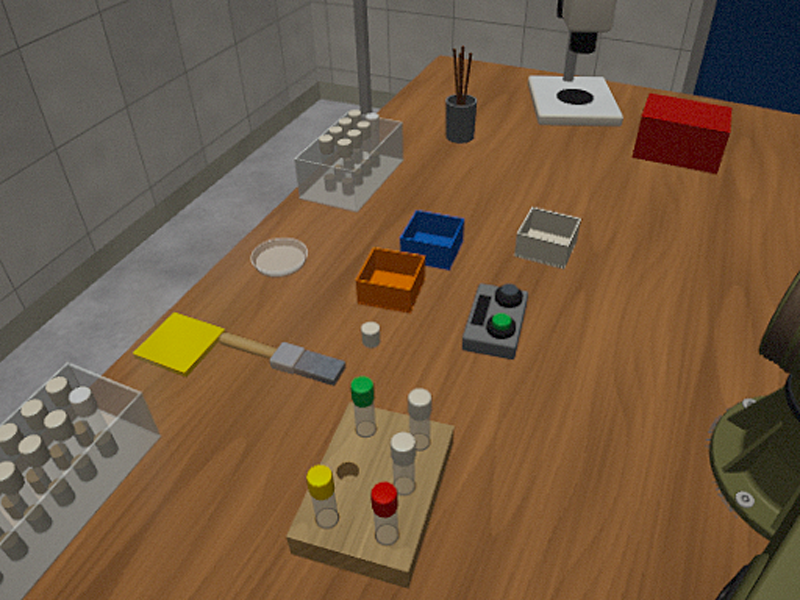

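The scene view (800x600) shows the red plug top at (593,342), the blue rim centre at (309,245) and the green key at (436,245). In the side view they are at (384,491), (433,231) and (502,321).

Run:
```python
from h import *
k=.64
A={"red":((593,341),(384,490),.125),"yellow":((570,370),(320,474),.125),"white":((557,320),(403,441),.125),"white2":((524,300),(420,397),.125),"greenv":((500,326),(362,385),.125),
"blue c1":((310,222),(464,218),.05),"blue rimc":((309,246),(433,231),.05),"orange":((341,285),(391,270),.05),"wtub":((353,181),(549,227),.05),"kg":((436,245),(502,320),.052),"kb":((408,231),(509,293),.052),"plug":((392,321),(370,327),.03),"rackcorner":((563,425),(408,575),.04)}
for n,(a,b,z) in A.items(): print(n,np.round(ray("scene",np.array(a)*k,z),3)[:2],np.round(ray("side",np.array(b)*k,z),3)[:2])
```

```text
red [0.453 0.295] [0.448 0.296]
yellow [0.522 0.304] [0.516 0.305]
white [0.462 0.231] [0.455 0.233]
white2 [0.47  0.168] [0.462 0.17 ]
greenv [0.539 0.176] [0.53  0.179]
blue c1 [ 0.58 -0.29] [ 0.573 -0.294]
blue rimc [ 0.622 -0.238] [ 0.608 -0.237]
orange [ 0.639 -0.118] [ 0.63  -0.112]
wtub [ 0.437 -0.326] [ 0.428 -0.325]
kg [ 0.439 -0.069] [ 0.432 -0.066]
kb [ 0.454 -0.134] [ 0.441 -0.128]
plug [ 0.615 -0.003] [0.613 0.   ]
rackcorner [0.557 0.339] [0.407 0.331]
```

Call:
{"api": "apply_moves", "payload": {"deltas": [-0.03, -0.012, 0, 0, 0, 0, 1, -0.034, -0.013, 0, 0, 0, 0, 1, -0.034, -0.013, 0, 0, 0, 0, 1, -0.034, -0.013, 0, 0, 0, 0, 1, -0.034, -0.013, 0, 0, 0, 0, 1, -0.034, -0.013, 0, 0, 0, 0, 1, -0.034, -0.013, 0, 0, 0, 0, 1, -0.034, -0.013, 0, 0, 0, 0, 1, -0.034, -0.013, 0, 0, 0, 0, 1, -0.034, -0.013, 0, 0, 0, 0, 1, 0, 0, 0, 0, 0, 0, 1, 0, 0, 0, 0, 0, 0, 1]}}

```text
clock: 1.3
eef_pos: [0.4496, 0.2964, 0.2495]
tool_rot: [[-0.951, 0.31, -0.001], [0.31, 0.951, -0.0], [0.001, -0.001, -1.0]]
contact_force: [-0.4, -0.1, 0.0]
width: -0.0002
gripper_force: 0.0
```

Run:
```python
from h import *
s=sense();print(s["clock"],s["eef_pos"],s["tool_rot"].round(3),s["joint_pos"].round(1))
cv2.imwrite("pics/w1.png",camera("wrist")[:,:,::-1]); m=camera_model("wrist");print(m["mtx"],np.round(m["T_tool_cam"],3))
T=np.eye(4);T[:3,:3]=s["tool_rot"];T[:3,3]=s["eef_pos"];W=T@np.array(m["T_tool_cam"]);Wi=np.linalg.inv(W)
for p in [(.45,.2955,.125),(.52,.304,.125)]:
    print(cv2.projectPoints(np.array([p]),cv2.Rodrigues(Wi[:3,:3])[0],Wi[:3,3],np.array(m["mtx"]),np.array(m["dist"]))[0])
```

```text
1.3 [0.44964664 0.29635334 0.24954561] [[-0.951  0.31  -0.001]
 [ 0.31   0.951 -0.   ]
 [ 0.001 -0.001 -1.   ]] [ 29.5  15.8  89.    0.   75.3 -42.5]
[[333.70092449   0.         253.53318101]
 [  0.         333.70092449 193.66581062]
 [  0.           0.           1.        ]] [[-0.001 -0.963 -0.269  0.069]
 [ 1.    -0.001 -0.     0.001]
 [ 0.    -0.269  0.963 -0.123]
 [ 0.     0.     0.     1.   ]]
[[[252.04067905 194.40683781]]]
[[[288.35214681 269.00162109]]]
```

View pics/w1.png

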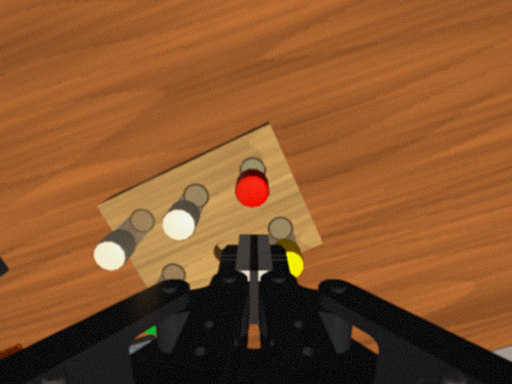

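The wrist view shows the red plug at (252,190), against a predicted (252,194), so the position is good to about 2 mm. I'll go down and dwell.

Call:
{"api": "apply_moves", "payload": {"deltas": [0, 0, 0.02, 0, 0, 0, 1, 0, 0, 0.02, 0, 0, 0, 1, 0, 0, 0.02, 0, 0, 0, 1, 0, 0, 0.01, 0, 0, 0, 1, 0, 0, 0, 0, 0, 0, 1, 0, 0, 0, 0, 0, 0, 1, 0, 0, 0, 0, 0, 0, 1, 0, 0, 0, 0, 0, 0, 1, 0, 0, 0, 0, 0, 0, 1, 0, 0, 0, 0, 0, 0, 1, 0, 0, 0, 0, 0, 0, 1, 0, 0, 0, 0, 0, 0, 1]}}

```text
clock: 2.55
eef_pos: [0.4495, 0.2967, 0.18]
tool_rot: [[-0.951, 0.309, -0.0], [0.309, 0.951, -0.0], [0.0, -0.0, -1.0]]
contact_force: [0.3, 0.6, 0.4]
width: 0.0
gripper_force: 0.0
```

Call:
{"api": "apply_moves", "payload": {"deltas": [0, 0, 0, 0, 0, 0, 1, 0, 0, 0, 0, 0, 0, 1, 0, 0, 0, 0, 0, 0, 1, 0, 0, 0, 0, 0, 0, 1, 0, 0, 0, 0, 0, 0, 1, 0, 0, 0, 0, 0, 0, 1, 0, 0, 0, 0, 0, 0, 1, 0, 0, 0, 0, 0, 0, 1, 0, 0, 0, 0, 0, 0, 1, 0, 0, 0, 0, 0, 0, 1, 0, 0, 0, 0, 0, 0, 1, 0, 0, 0, 0, 0, 0, 1]}}

```text
clock: 3.75
eef_pos: [0.4495, 0.2967, 0.18]
tool_rot: [[-0.951, 0.309, -0.0], [0.309, 0.951, -0.0], [0.0, -0.0, -1.0]]
contact_force: [0.5, -0.3, 0.6]
width: 0.0001
gripper_force: 0.0
```

Call:
{"api": "apply_moves", "payload": {"deltas": [0, 0, 0, 0, 0, 0, 1, 0, 0, 0, 0, 0, 0, 1, 0, 0, -0.03, 0, 0, 0, 1, 0, 0, -0.03, 0, 0, 0, 1, 0, 0, -0.02, 0, 0, 0, 1]}}

```text
clock: 4.25
eef_pos: [0.4497, 0.2969, 0.2621]
tool_rot: [[-0.951, 0.309, 0.002], [0.309, 0.951, 0.001], [-0.001, 0.001, -1.0]]
contact_force: [0.5, 0.3, 0.8]
width: 0.0002
gripper_force: 0.0
```

Call:
{"api": "apply_moves", "payload": {"deltas": [-0.023, -0.033, 0, 0, 0, 0, 1, -0.023, -0.033, 0, 0, 0, 0, 1, -0.023, -0.033, 0, 0, 0, 0, 1, -0.023, -0.033, 0, 0, 0, 0, 1, -0.023, -0.033, 0, 0, 0, 0, 1, -0.023, -0.033, 0, 0, 0, 0, 1, -0.023, -0.033, 0, 0, 0, 0, 1, -0.023, -0.033, 0, 0, 0, 0, 1, -0.023, -0.033, 0, 0, 0, 0, 1, -0.023, -0.033, 0, 0, 0, 0, 1, -0.023, -0.033, 0, 0, 0, 0, 1, -0.023, -0.033, 0, 0, 0, 0, 1]}}

```text
clock: 5.45
eef_pos: [0.5901, -0.1668, 0.26]
tool_rot: [[-0.951, 0.309, 0.0], [0.309, 0.951, 0.0], [-0.0, 0.0, -1.0]]
contact_force: [0.1, 0.8, 0.1]
width: -0.0001
gripper_force: 0.0
```

Call:
{"api": "apply_moves", "payload": {"deltas": [-0.023, -0.031, 0, 0, 0, 0, 1, -0.023, -0.031, 0, 0, 0, 0, 1, 0, 0, 0, 0, 0, 0, 1, 0, 0, 0, 0, 0, 0, 1]}}

```text
clock: 5.85
eef_pos: [0.6143, -0.2388, 0.2593]
tool_rot: [[-0.951, 0.31, -0.001], [0.31, 0.951, 0.001], [0.001, 0.0, -1.0]]
contact_force: [0.0, 0.6, 0.3]
width: -0.0001
gripper_force: 0.0
```

Run:
```python
from h import *
s=sense();print(s["clock"],s["eef_pos"],s["joint_pos"].round(1))
cv2.imwrite("pics/w2.png",camera("wrist")[:,:,::-1]); m=camera_model("wrist")
T=np.eye(4);T[:3,:3]=s["tool_rot"];T[:3,3]=s["eef_pos"];W=T@np.array(m["T_tool_cam"]);np.save("W2.npy",W);Wi=np.linalg.inv(W)
for p in [(.615,-.238,.05),(.436,-.068,.052)]:
    print(cv2.projectPoints(np.array([p]),cv2.Rodrigues(Wi[:3,:3])[0],Wi[:3,3],np.array(m["mtx"]),np.array(m["dist"]))[0])
```

```text
5.85 [ 0.61429819 -0.23878736  0.25929833] [-24.4  31.2  66.2   0.   82.6 -96.4]
[[[253.93361635 171.72011539]]]
[[[378.3201918 -83.9704008]]]
```

View pics/w2.png

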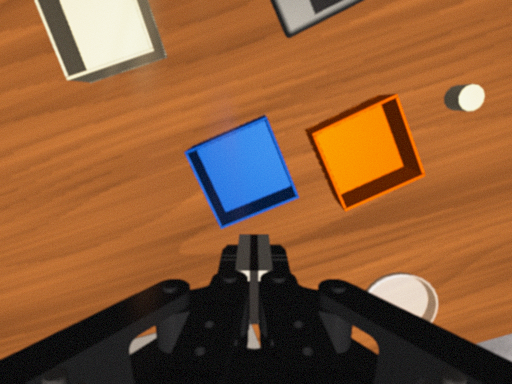

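The blue rim corners are at (187,151), (266,117), (298,195) and (222,226), which puts the centre at (243,172). That is 11 px left of the aim, so I'll shift about -10 mm in tool y and go down.

Call:
{"api": "apply_moves", "payload": {"deltas": [0, -0.01, 0, 0, 0, 0, 1, 0, 0, 0.03, 0, 0, 0, 1, 0, 0, 0.03, 0, 0, 0, 1, 0, 0, 0.03, 0, 0, 0, 1, 0, 0, 0.03, 0, 0, 0, 1, 0, 0, 0.02, 0, 0, 0, 1, 0, 0, 0.02, 0, 0, 0, 1, 0, 0, 0, 0, 0, 0, 1, 0, 0, 0, 0, 0, 0, 1, 0, 0, 0, 0, 0, 0, 1, 0, 0, 0, 0, 0, 0, 1, 0, 0, 0, 0, 0, 0, 1]}}

```text
clock: 7.1
eef_pos: [0.6116, -0.2479, 0.1009]
tool_rot: [[-0.951, 0.309, 0.001], [0.309, 0.951, -0.001], [-0.001, -0.0, -1.0]]
contact_force: [-1.0, -0.3, -0.7]
width: -0.0
gripper_force: 0.0
```

Call:
{"api": "apply_moves", "payload": {"deltas": [0, 0, 0, 0, 0, 0, 1, 0, 0, 0, 0, 0, 0, 1, 0, 0, 0, 0, 0, 0, 1, 0, 0, 0, 0, 0, 0, 1, 0, 0, 0, 0, 0, 0, 1, 0, 0, 0, 0, 0, 0, 1, 0, 0, 0, 0, 0, 0, 1, 0, 0, 0, 0, 0, 0, 1, 0, 0, 0, 0, 0, 0, 1, 0, 0, 0, 0, 0, 0, 1, 0, 0, 0, 0, 0, 0, 1, 0, 0, 0, 0, 0, 0, 1]}}

```text
clock: 8.3
eef_pos: [0.6114, -0.2478, 0.1]
tool_rot: [[-0.951, 0.309, 0.0], [0.309, 0.951, -0.0], [-0.0, -0.0, -1.0]]
contact_force: [0.3, 0.4, 0.3]
width: 0.0003
gripper_force: 0.0
```

Call:
{"api": "apply_moves", "payload": {"deltas": [0, 0, 0, 0, 0, 0, 1, 0, 0, 0, 0, 0, 0, 1, 0, 0, 0, 0, 0, 0, 1, 0, 0, 0, 0, 0, 0, 1, 0, 0, 0, 0, 0, 0, 1, 0, 0, -0.03, 0, 0, 0, 1, 0, 0, -0.03, 0, 0, 0, 1, 0, 0, -0.03, 0, 0, 0, 1, 0, 0, 0, 0, 0, 0, 1]}}

```text
clock: 9.2
eef_pos: [0.6126, -0.2484, 0.1949]
tool_rot: [[-0.951, 0.309, 0.006], [0.309, 0.951, -0.003], [-0.007, -0.001, -1.0]]
contact_force: [0.1, -0.6, 0.7]
width: -0.0001
gripper_force: 0.0
```

Call:
{"api": "apply_moves", "payload": {"deltas": [0.028, 0.015, 0, 0, 0, 0, 1, 0.028, 0.015, 0, 0, 0, 0, 1, 0.028, 0.015, 0, 0, 0, 0, 1, 0.028, 0.015, 0, 0, 0, 0, 1, 0.028, 0.015, 0, 0, 0, 0, 1, 0.028, 0.014, 0, 0, 0, 0, 1, 0.028, 0.014, 0, 0, 0, 0, 1, 0.027, 0.014, 0, 0, 0, 0, 1, 0, 0, 0, 0, 0, 0, 1, 0, 0, 0, 0, 0, 0, 1]}}

```text
clock: 10.2
eef_pos: [0.4354, -0.0675, 0.1901]
tool_rot: [[-0.951, 0.308, 0.001], [0.308, 0.951, -0.0], [-0.001, -0.0, -1.0]]
contact_force: [-0.5, -0.7, 0.4]
width: -0.0005
gripper_force: 0.0
```

Run:
```python
from h import *
s=sense();print(s["clock"],s["eef_pos"],s["joint_pos"].round(1))
cv2.imwrite("pics/w3.png",camera("wrist")[:,:,::-1]); m=camera_model("wrist")
T=np.eye(4);T[:3,:3]=s["tool_rot"];T[:3,3]=s["eef_pos"];W=T@np.array(m["T_tool_cam"]);np.save("W3.npy",W);Wi=np.linalg.inv(W)
for p in [(.436,-.068,.052),(s["eef_pos"][0],s["eef_pos"][1],.052)]:
    print(cv2.projectPoints(np.array([p]),cv2.Rodrigues(Wi[:3,:3])[0],Wi[:3,3],np.array(m["mtx"]),np.array(m["dist"]))[0])
```

```text
10.2 [ 0.43539192 -0.06754845  0.1900554 ] [-13.6   6.9 108.1  -0.   65.  -85.6]
[[[252.60095668 189.8267761 ]]]
[[[252.8983454  188.97070335]]]
```

View pics/w3.png

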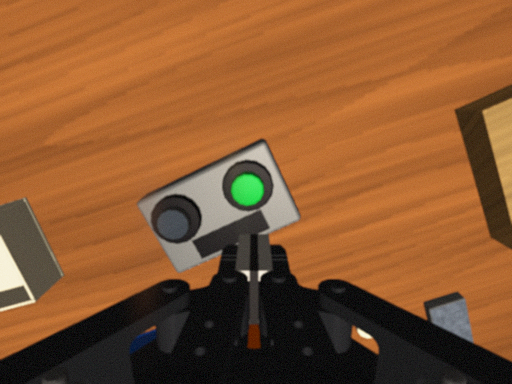

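The green key top is at (247,189), 6 px left of the aim, so I'll shift -4 mm in tool y and go down to just above it.

Call:
{"api": "apply_moves", "payload": {"deltas": [0, -0.004, 0, 0, 0, 0, 1, 0, 0, 0.03, 0, 0, 0, 1, 0, 0, 0.03, 0, 0, 0, 1, 0, 0, 0.03, 0, 0, 0, 1, 0, 0, 0.02, 0, 0, 0, 1, 0, 0, 0, 0, 0, 0, 1, 0, 0, 0, 0, 0, 0, 1, 0, 0, 0, 0, 0, 0, 1]}}

```text
clock: 11.05
eef_pos: [0.4348, -0.0719, 0.0811]
tool_rot: [[-0.951, 0.309, 0.002], [0.309, 0.951, -0.0], [-0.002, 0.0, -1.0]]
contact_force: [0.1, -0.6, -0.1]
width: 0.0001
gripper_force: 0.0
```

Call:
{"api": "apply_moves", "payload": {"deltas": [0, 0, 0.005, 0, 0, 0, 1, 0, 0, 0.004, 0, 0, 0, 1, 0, 0, 0.003, 0, 0, 0, 1, 0, 0, 0.002, 0, 0, 0, 1, 0, 0, 0, 0, 0, 0, 1, 0, 0, 0, 0, 0, 0, 1, 0, 0, 0, 0, 0, 0, 1]}}

```text
clock: 11.75
eef_pos: [0.4343, -0.0715, 0.0662]
tool_rot: [[-0.951, 0.309, 0.0], [0.309, 0.951, -0.0], [-0.001, 0.0, -1.0]]
contact_force: [0.8, -1.2, 3.7]
width: 0.0006
gripper_force: 2.0
```

Call:
{"api": "apply_moves", "payload": {"deltas": [0, 0, 0.001, 0, 0, 0, 1, 0, 0, 0.0005, 0, 0, 0, 1, 0, 0, 0, 0, 0, 0, 1, 0, 0, 0, 0, 0, 0, 1]}}

```text
clock: 12.15
eef_pos: [0.4343, -0.0716, 0.0647]
tool_rot: [[-0.951, 0.309, 0.0], [0.309, 0.951, -0.0], [-0.001, -0.0, -1.0]]
contact_force: [0.1, -0.1, 6.9]
width: 0.0006
gripper_force: 3.6
```

Call:
{"api": "apply_moves", "payload": {"deltas": [0, 0, 0.0007, 0, 0, 0, 1, 0, 0, 0, 0, 0, 0, 1, 0, 0, 0, 0, 0, 0, 1]}}

```text
clock: 12.45
eef_pos: [0.4344, -0.0716, 0.0645]
tool_rot: [[-0.951, 0.309, 0.001], [0.309, 0.951, -0.0], [-0.001, 0.0, -1.0]]
contact_force: [-3.9, -0.1, 17.5]
width: 0.0004
gripper_force: 8.8
```

Call:
{"api": "apply_moves", "payload": {"deltas": [0, 0, -0.01, 0, 0, 0, 1, 0, 0, -0.03, 0, 0, 0, 1, 0, 0, -0.04, 0, 0, 0, 1, 0, 0, -0.04, 0, 0, 0, 1, 0.04, 0, -0.02, 0, 0, 0, 1, 0.04, 0, 0, 0, 0, 0, 1, 0, 0, 0, 0, 0, 0, 1, 0, 0, 0, 0, 0, 0, 1]}}

```text
clock: 13.25
eef_pos: [0.3578, -0.0467, 0.204]
tool_rot: [[-0.951, 0.308, 0.001], [0.308, 0.951, -0.0], [-0.001, 0.0, -1.0]]
contact_force: [0.5, 0.2, 0.6]
width: -0.0002
gripper_force: 0.0
```

Run:
```python
from h import *
cv2.imwrite("pics/s2.png",cv2.resize(camera("side")[:,:,::-1],(800,600)))
```

```text
(no output)
```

View pics/s2.png

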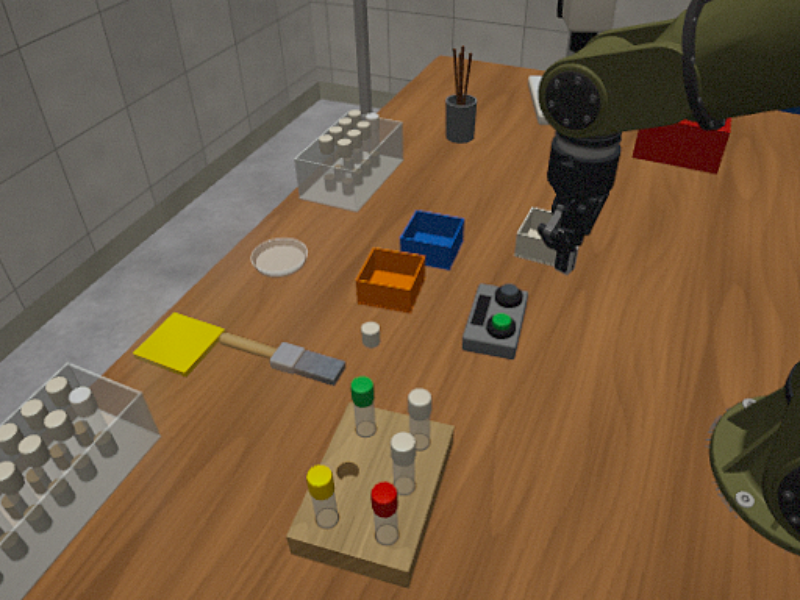

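Everything stands where it was, the green key at (502,321) is up again, and the arm is clear.

```bash
python3 -c "from cell import hand_in; print(hand_in())"
```

```text
the job is handed in; nothing more can be done
None
```

I pointed at the red-plugged vial and then the blue tub for two seconds each, pressed the green key to its stop and released it, and handed the job in; the last side view showed nothing moved, and no verdict was returned.

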